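Mix a stoppered infusion bottle by turning it over in the inversion stand

ROBOT

A 6-joint arm with a two-finger parallel gripper is mounted at the origin on the work surface. World frame = base frame: x ahead of the robot, y to its left, z up, the work surface at z = 0. Lengths are in m, angles in degrees, forces in N, time in s.
With the tool pointing down it reaches from about 0.4 to 0.825 m from the base axis. Payload 7 kg.
Tool frame: the origin (TCP) lies midway between the tips of the shut fingers; the grasp point (between the pads) lies ctrl.grasp_offset behind it (ctrl.grasp_offset is the distance from the TCP to the grasp point, in m); z points along the fingers, y is the line along which they close (so a half turn about z gives the same grasp; the last joint's range is limited). The gripper opens to 88 mm and grips with 3 to 60 N. Pads are 19 mm wide; open, the fingers measure 130 mm over their backs; the gripper's body (78 mm by 193 mm) begins 47 mm behind the grasp point.
Start: joints at [-55.858, 20.546, 0.682, 0, -70.136, -16.507], TCP at [0.204, -0.643, 0.227] pointing down, gripper open.
Joint ranges: [-176.03, 176.03], [-82.01, 121.73], [-58.28, 71.71], [-173.87, 95.51], [-174.79, -0.11], [-173.66, 173.66]. Speed limits (degrees/s): [136.94, 136.94, 172.46, 180, 180, 180].

INTERFACE

Orientations are given as [roll, pitch, yaw] about the fixed x, y, z axes, in that order (R = Rz(yaw) Ry(pitch) Rx(roll)).
In Python, from plant import ctrl gives the robot as it stands. The module is installed in compiled form; this text tells all that it offers.
- The arm moves only by the tool send_rows, never from a script. Its argument "increments" is a list that holds one entry, the list of rows, each a list of 4 numbers: the shift along the world's x, y, z normalised to -1 to 1, where 1 is 0.2 m, then the turn about the world's z normalised to -1 to 1, where 1 is 1.5 rad. In form: [[[x, y, z, roll], ...]]. A call has 1 to 12 rows; each row is the pose to reach, as a shift and turn from the pose commanded when the call began; what a row does not reach only later rows make up. A row lasts 1/8 s, in which the tool goes at most 62.5 mm and 10.7 degrees, less where a joint would pass 70% of its speed; a pose out of reach is approached as far as the arm can. A call with a number of a shift or a turn outside -1 to 1 is refused whole. A call with a gripper value outside its range is refused whole. "jaw" is the opening, from 0 (shut) to 1 (fully open), set as the call begins (left out, the last holds). The fingers move at their own pace and stop on an object; the grip force is fixed at half the most. Time passes only in rows, so rows that repeat a pose let the fingers close. It gives the time, the measured TCP pose, the force, the opening and the grip force at its end, in the units of the state.
- ctrl.get_obs(): the state, without advancing time (a new reading comes with each control period).
- ctrl.snapshot(name): name is "scene" or "side" or "wrist"; returns the picture (384x512x3 uint8, red, green, blue); there is no depth.
- ctrl.calibration(name): a dict with "mtx" (3x3 intrinsics, pixels), "k1" (the pictures are not rectified: a ray, as slopes to the right and down, at radius r is drawn at 1 + k1 r^2 times it, then the intrinsics apply), "eye" and "attitude" of the camera in the world. Camera axes: x right, y up, looking along -z (the intrinsics and any distortion apply to the point x, -y, -z); pixel columns grow to the right and rows downward; lengths in m; the calibration is good to about 2 mm. A picture is of the moment at which its call begins: read the wrist's pose just before it. calibration takes no time and is no camera call; for the wrist camera it gives the pose at the moment of the call.
- ctrl.close_job(): hands the job in; it is judged then, once.
Trained networks look in the newest picture that a camera, given by its name, has taken for a name from the list of things; names that differ only in an ending like _2 or _b are one class to them, and where a whole thing is asked for, a point or a joint stands for the part that bears it (a point fixed in the world has none). Each returns a list of dicts, best first, with "conf" (0 to 1); they miss things now and then, are a little off and sometimes report something else, mostly with a low value. They report only what shows in the picture. A call takes as long as a camera call. They do not tell look-alikes from the thing itself.
- ctrl.trace(thing, camera): "mask" (384x512 bool, what is visible of it) and "bbox" ([left, top, right, bottom] in pixels, round what is visible of it).
- ctrl.spot_point(thing, camera): "pixel" ([row, column] in pixels: a listed point, or the origin of a listed thing).
The state is a dict: "clock": time; "joint_pos": joint angles; "qvel": joint speeds; "tau": joint torques, N m; "tool_pos": TCP position; "orientation": TCP orientation; "force": force on the tool from outside, world axes, zero at the start; "moment": the same for the moment, N m; "opening": finger opening in m; "gripper_force": force on a finger pad.
Only numpy, scipy, OpenCV 4.12 (cv2) and the standard library are available. Lean on these libraries where they do the work, as an engineer would, in place of code of your own. Each camera call takes 0.05 s, during which the arm holds its last target. There are 200 camera calls.

TASK

A drug has just been added to the stoppered infusion bottle standing in the inversion stand. Swing the retaining bar fully across over the stopper, then use the crank handle to turn the bottle gently (about three seconds each way) right over to its stop, leave it upside down for a good two seconds, and turn it back fully upright, with the bar still shut. Work it by the bar and the crank, keep the hand off the glass, and leave the other bottles, the carton and the tray where they are.

Things in the scene. Friction and masses are not known exactly. Their poses are not given: they have to be found in the camera images.
- stand: Inversion stand fixed to the worktop: white base 210 x 170 mm, top 14 mm up; two steel uprights 60 mm wide, 163 mm high, outer faces (with bearings) at y = +-69 mm. Origin: centre of the underside, on the worktop; z up; y along the horizontal shaft of the bottle carrier, whose axis is 145 mm above the origin; x across the shaft, roughly away from the robot. The crank is on the -y side.
- carrier (a joint): Angle of bottle carrier and crank about the shaft (rad). 0: bottle upright, at a stop; grows as the neck tips to the stand's +x; 3.14: upside down, at the other stop. Steel seat cup (79 mm across, rim 24 mm high) and collar ring joined by side straps. Nearly balanced; stiff bearings (0.35 N m, 5 N at the crank handle) hold it at any angle.
- crank_grip (a point): Middle of the crank handle: black round sleeve, diameter 19 mm, 88 mm long (stand y -89 to -177 mm), parallel to the shaft, free to spin on its pin. With the carrier at angle a it is in the stand's frame at x = -75 cos a, y = -132, z = 145 + 75 sin a mm: it starts on the -x side, passes over the top, ends on the +x side. The crank arm, 20 mm wide, lies at y -79 to -87 mm.
- bar (a joint): Angle of the retaining bar (rad). 0: shut, across over the stopper, at its stop; 1.9: fully open, pointing to the stand's -x. Flat steel, 18 mm wide, 8 mm thick, swings level about a pin on the carrier, 45 mm to the stand's +y of the bottle's axis; underside 212 mm above the worktop, about 2 mm above the stopper. Stiff (1.5 N at the knob moves it); stays where it is left.
- bar_knob (a point): Upright black knob on the bar near its free end, 80 mm from the pin: 20 mm in diameter, 29 mm high. The point is on its axis, 16 mm above the bar's top and 13 mm below the knob's top. With the carrier upright and the bar at angle b it is in the stand's frame at x = -80 sin b, y = 45 - 80 cos b, z = 236 mm.
- bottle: The stoppered glass infusion bottle, loose in the carrier: 66 mm in diameter, 137 mm high, straight body to 90 mm, with paper label and crimped aluminium cap 32 mm across. Origin: centre of its underside; z along its axis towards the stopper. About 0.3 to 0.6 kg. With the bar open it falls out when turned over.
- seat (a point): Centre of the seat on which the bottle stands inside the carrier, 72 mm from the shaft's axis (73 mm above the worktop when upright); z points along the carrier towards the bar.
- big_bottle_a: Bystander: larger glass infusion bottle, 78 mm in diameter, 175 mm high, standing on the worktop; origin at the centre of its underside.
- big_bottle_b: Bystander: second larger glass infusion bottle, same size; origin at the centre of its underside.
- carton: Bystander: cardboard carton of ampoules, 110 x 85 x 60 mm high; origin at the centre of its underside.
- tray: Bystander: shallow steel tray, 150 x 200 x 22 mm high; origin at the centre of its underside.
Not all that is in view belongs to the job. Leave any blue or pink look-alike of the bottle alone.

How it is judged:
By the outcome, as a careful person would: the job done as asked, in the order asked, and still so for the second after the job is handed in, with the robot touching nothing.
It also fails if it takes over 72 s, if anything falls off the work surface, if the arm or the gripper's body presses on something with over 40 N, if the wrist force passes 120 N, or if a joint passes its speed limit or range.

## Working session

There is one attempt and no reset: what is moved stays moved. The work goes in short steps, Python scripts to look and compute and a tool call to move; the robot and the scene stay as the last step left them, time stands still between calls to the robot, and variables do not carry over. Pictures are saved under pics/ and viewed, at most 13 in all, crops included, and the job is handed in when it is done.

Besides the shell and the picture viewer there is one more tool, called after "Emit:" as name(argument=value, ...) on one line, values as JSON. send_rows: Moves the arm, as the interface text tells. Its arguments: {"type":"object","properties":{"increments":{"type":"array"},"jaw":{"type":"number"}},"required":["increments"]}

```bash
mkdir -p pics
python3 - <<'E'
from plant import ctrl
import cv2,numpy as np
ims=[]
for c in("scene","side"):
    im=ctrl.snapshot(c); cv2.imwrite(f"pics/{c}0.png",im[:,:,::-1])
    k=ctrl.calibration(c); print(c,k)
    for t in("stand","crank_grip","bar_knob","bottle","seat","big_bottle_a","carton","tray"):
        print(t,[(np.round(d["pixel"],1).tolist(),round(d["conf"],2)) for d in ctrl.spot_point(t,c)][:3])
o=ctrl.get_obs();print(o,ctrl.grasp_offset)
E
```

```text
scene {'mtx': array([[381.09407099,   0.        , 254.29780308],
       [  0.        , 381.09407099, 193.2519058 ],
       [  0.        ,   0.        ,   1.        ]]), 'k1': -0.051734158493599615, 'eye': array([ 1.3655211 , -0.24250142,  1.17717289]), 'attitude': array([39.38880462, -0.15462943, 72.97764677])}
stand [([213.8, 260.6], 0.79)]
crank_grip [([187.5, 220.9], 0.95), ([209.4, 260.2], 0.71)]
bar_knob []
bottle [([218.1, 309.6], 0.68), ([256.4, 278.7], 0.66), ([198.0, 296.5], 0.66)]
seat [([206.2, 262.0], 0.64), ([188.8, 220.8], 0.6)]
big_bottle_a [([185.4, 339.3], 0.69), ([212.3, 132.5], 0.6)]
carton [([263.1, 151.6], 0.58)]
tray []
side {'mtx': array([[485.94089429,   0.        , 248.50258046],
       [  0.        , 485.94089429, 196.26027873],
       [  0.        ,   0.        ,   1.        ]]), 'k1': 0.031450059717476414, 'eye': array([-0.13706575,  0.85309058,  0.92880135]), 'attitude': array([  55.13712405,   -0.55873698, -140.99808372])}
stand [([245.1, 238.8], 0.89), ([194.8, 284.0], 0.46), ([224.8, 234.2], 0.41)]
crank_grip [([192.7, 284.0], 0.84)]
bar_knob [([189.9,
[... 254 characters left out ...]
5, 99.4], 0.31)]
{'clock': 0.9, 'joint_pos': array([-5.58582414e+01,  2.05416802e+01,  6.83612836e-01,  1.01612974e-03,
       -7.01362886e+01, -1.65063429e+01]), 'qvel': array([ 0.06297613, -0.00362871, -0.03170797, -0.02003492,  0.0827269 ,
       -0.09665386]), 'tau': array([ 6.16604257e-05, -5.82360792e+01,  2.93297428e+01,  7.00225264e+00,
        1.25225380e-02, -3.59507965e-05]), 'tool_pos': array([ 0.20446818, -0.64327771,  0.22662989]), 'orientation': array([-1.79994317e+02,  6.87260184e-04, -1.62364239e+02]), 'force': array([-0.06409007, -0.51749747,  0.08930088]), 'moment': array([-0.00857631,  0.00377256, -0.03372694]), 'gripper_force': 0.0, 'opening': 0.08747410907649858} 0.0188
```

View pics/scene0.png

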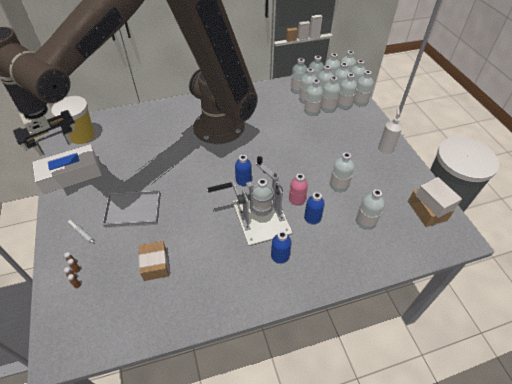

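View pics/side0.png

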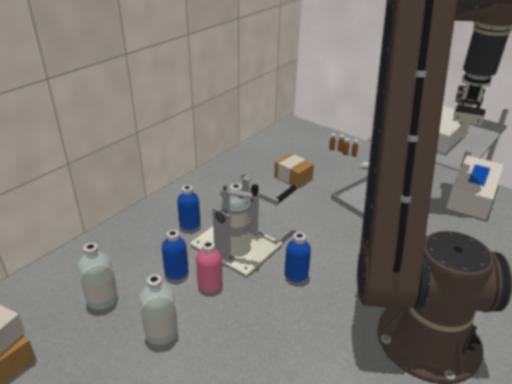

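```bash
python3 - <<'E'
import cv2,numpy as np
a=cv2.imread("pics/scene0.png")[140:280,190:310];b=cv2.imread("pics/side0.png")[165:280,185:315]
a=cv2.resize(a,None,fx=3.3,fy=3.3,interpolation=cv2.INTER_CUBIC)
b=cv2.resize(b,None,fx=3,fy=3,interpolation=cv2.INTER_CUBIC)
o=np.zeros((462,396+390,3),np.uint8);o[:,:396]=a;o[:345,396:]=b
cv2.imwrite("pics/zoom.png",o)
E
cat > h.py <<'E'
import numpy as np,cv2
from scipy.spatial.transform import Rotation as R
from scipy.optimize import least_squares
def proj(k,P):
    c=(np.atleast_2d(P)-k["eye"])@R.from_euler("xyz",k["attitude"],degrees=True).as_matrix()
    s=np.c_[c[:,0],-c[:,1]]/-c[:,2:]
    s=s*(1+k["k1"]*(s**2).sum(1,keepdims=True))
    m=k["mtx"]; return np.c_[s[:,1]*m[1,1]+m[1,2], s[:,0]*m[0,0]+m[0,2]]  # row,col
def knob(b): return np.array([-.08*np.sin(b),.045-.08*np.cos(b),.236])
def grip(a): return np.array([-.075*np.cos(a),-.132,.145+.075*np.sin(a)])
def toworld(s,p):
    c,n=np.cos(s[2]),np.sin(s[2]); p=np.atleast_2d(p)
    return np.c_[s[0]+c*p[:,0]-n*p[:,1], s[1]+n*p[:,0]+c*p[:,1], p[:,2]]
E
```

```text
(no output)
```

View pics/zoom.png

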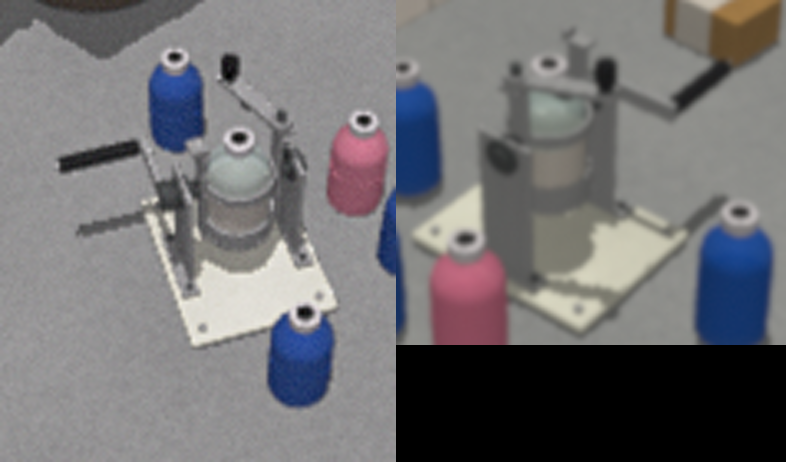

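```bash
cat > fit.py <<'E'
from plant import ctrl
from h import *
K={c:ctrl.calibration(c) for c in("scene","side")}
C=lambda x,y:np.array([x*.105,y*.085,.014])
obs=[("scene",C(1,-1),(244.5,249.1)),("scene",C(1,1),(231.8,292.1)),("scene",C(-1,-1),(202.1,234.2)),
("side",C(1,1),(244,190.7)),("side",C(-1,1),(276,245.7)),("side",C(-1,-1),(243.7,281.7)),
("scene","g",(187.4,220.3)),("side","g",(194,286.5)),("scene","k",(160.6,259.7)),("side","k",(189.3,255))]
def f(s):
    return np.concatenate([(proj(K[c],toworld(s,grip(0) if p is "g" else knob(s[3]) if p is "k" else p))[0]-q) for c,p,q in obs])
r=least_squares(f,[.6,-.1,0,1.5],loss="soft_l1");s=r.x
print("stand",s.round(4),np.degrees(s[2:]).round(1));print(f(s).reshape(-1,2).round(1).tolist())
for n,p in dict(grip=grip(0),gtop=grip(np.pi/2),gend=grip(np.pi),knob=knob(s[3]),knob0=knob(0),pin=[0,.045,.22]).items():print(n,toworld(s,p)[0].round(4))
# tops of look-alikes
A={"blueback":((140+56/3.3,190+175/3.3),(165+212/3,185+(739-396)/3)),"bluefront":((140+314/3.3,190+305/3.3),(188,188)),"pink":((140+121/3.3,190+364/3.3),(165+243/3,185+70/3))}
for n,(a,b) in A.items():
    r=least_squares(lambda p:np.r_[(proj(K["scene"],p)-a)[0],(proj(K["side"],p)-b)[0]],[.6,-.1,.13]);print(n,r.x.round(3),r.cost.round(1))
E
python3 -W ignore fit.py
```

```text
stand [0.563  0.035  0.0221 1.1169] [ 1.3 64. ]
[[-0.8, -0.5], [-0.5, 0.8], [-2.2, -2.1], [-0.7, -2.2], [-0.9, 0.1], [-1.0, 0.2], [-0.9, -0.1], [0.6, -1.6], [-0.4, -1.1], [0.3, -0.7]]
grip [ 0.491  -0.0986  0.145 ]
gtop [ 0.566  -0.0969  0.22  ]
gend [ 0.6409 -0.0953  0.145 ]
knob [0.4909 0.0434 0.236 ]
knob0 [5.638e-01 1.000e-04 2.360e-01]
pin [0.562 0.08  0.22 ]
blueback [0.362 0.02  0.137] 0.4
bluefront [0.74  0.044 0.133] 1.2
pink [0.517 0.194 0.133] 0.6
```

Emit:
send_rows(increments=[[[0, 0, 0.3, 0], [0, 0, 0.6, 0], [0.08, 0.225, 0.6, 0.1], [0.16, 0.45, 0.6, 0.2], [0.24, 0.675, 0.6, 0.3], [0.32, 0.9, 0.6, 0.4]]], jaw=0)

```text
clock: 1.65
tool_pos: [0.2687, -0.4619, 0.3467]
orientation: [-180.0, -0.0, -127.7]
force: [1.0, 0.3, 0.3]
opening: 0.0333
gripper_force: 0.0
```

Emit:
send_rows(increments=[[[0.08, 0.225, 0, 0.1], [0.16, 0.45, 0, 0.2], [0.24, 0.675, 0, 0.3], [0.32, 0.9, 0, 0.4]]])

```text
clock: 2.15
tool_pos: [0.3326, -0.2819, 0.3468]
orientation: [-179.9, -0.0, -93.3]
force: [1.0, 0.4, -0.1]
opening: 0.0008
gripper_force: 0.0
```

Emit:
send_rows(increments=[[[0.08, 0.225, 0, 0.1], [0.16, 0.45, 0, 0.2], [0.24, 0.675, 0, 0.3], [0.32, 0.9, 0, 0.4], [0.32, 0.9, 0, 0.4]]])

```text
clock: 2.78
tool_pos: [0.3972, -0.1008, 0.3467]
orientation: [-180.0, 0.0, -58.9]
force: [-0.3, -0.3, -0.6]
opening: 0.0003
gripper_force: 0.0
```

Run:
```python
from plant import ctrl
from h import *
k=ctrl.calibration("wrist");print(k)
im=ctrl.snapshot("wrist"); cv2.imwrite("pics/w1.png",cv2.resize(im[:,:,::-1],(768,576),interpolation=cv2.INTER_CUBIC))
s=[.563,.035,.0221]
for n,p in dict(grip=grip(0),knob=knob(1.117),pin=[0,.045,.22],c=[-.105,-.085,.014],c2=[.105,-.085,.014]).items():print(n,(1.5*proj(k,toworld(s,p))).round(0))
```

```text
{'mtx': array([[297.86861728,   0.        , 256.49980224],
       [  0.        , 297.86861728, 195.39870226],
       [  0.        ,   0.        ,   1.        ]]), 'k1': -0.043703773187346834, 'eye': array([ 0.43805181, -0.17017391,  0.50462996]), 'attitude': array([-1.70955367e+01,  2.73099073e-02, -1.48946064e+02])}
grip [[201. 282.]]
knob [[395. 159.]]
pin [[376.  61.]]
c [[240. 313.]]
c2 [[144. 138.]]
```

View pics/w1.png

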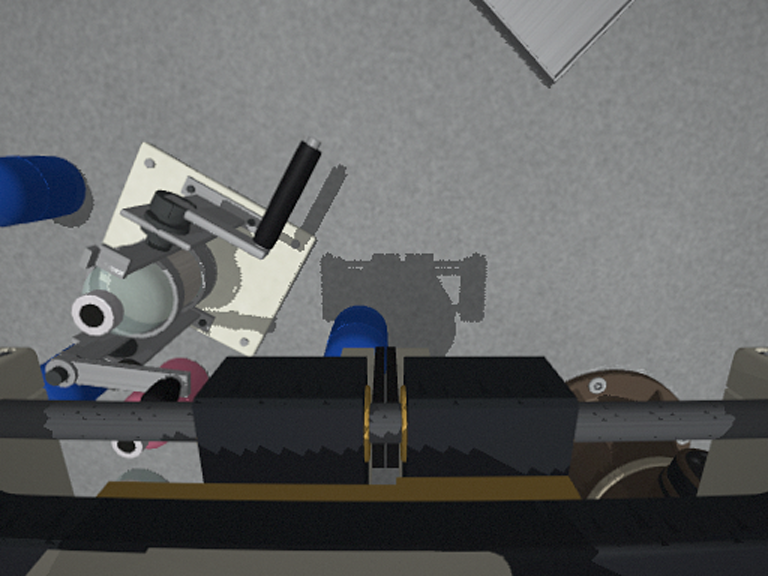

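```bash
python3 -W ignore - <<'E'
src=open("fit.py").read()
src=src.replace('("scene","side")}','("scene","side","wrist")}').replace('def f(s)','''W=lambda p,x,y:("wrist",p,(y/1.5,x/1.5))
obs+=[W(C(-1,-1),315,239),W(C(1,-1),142,143),W(C(-1,1),250,356),W("g",289,195),W(np.array([0,.045,.222]),61,374)]
def f(s)''',1)
exec(src)
E
```

```text
stand [0.5625 0.0304 0.0152 1.169 ] [ 0.9 67. ]
[[-0.6, -2.1], [-0.1, -0.6], [-2.2, -3.1], [-1.6, -1.0], [-1.7, 1.0], [-1.6, 1.3], [-0.9, -1.3], [0.2, -0.4], [-0.8, -1.4], [0.5, 0.1], [-0.0, -0.1], [-1.0, -1.5], [2.5, 0.3], [2.6, -3.3], [0.1, -0.2]]
grip [ 0.4896 -0.1027  0.145 ]
gtop [ 0.5646 -0.1015  0.22  ]
gend [ 0.6395 -0.1004  0.145 ]
knob [0.4887 0.043  0.236 ]
knob0 [ 0.5631 -0.0046  0.236 ]
pin [0.5619 0.0754 0.22  ]
blueback [0.362 0.02  0.137] 0.4
bluefront [0.74  0.044 0.133] 1.2
pink [0.517 0.194 0.133] 0.6
```

Emit:
send_rows(increments=[[[0.08, 0.28, 0, 0.1], [0.17, 0.56, 0, 0.2], [0.255, 0.845, 0, 0.314], [0.255, 0.845, -0.3, 0.314], [0.255, 0.845, -0.55, 0.314], [0.255, 0.845, -0.59, 0.314], [0.255, 0.845, -0.59, 0.314]]])

```text
clock: 3.7
tool_pos: [0.4483, 0.0651, 0.2298]
orientation: [-180.0, -0.1, -32.3]
force: [0.3, -0.2, 1.1]
opening: 0.0007
gripper_force: 0.0
```

Run:
```python
from plant import ctrl
import cv2
from h import *
im=ctrl.snapshot("wrist")[:,:,::-1]; im2=ctrl.snapshot("side")[:,:,::-1][150:290,170:330]
o=np.zeros((288+0,384+330,3),np.uint8);o[:,:384]=cv2.resize(im,(384,288));o[:288,384:]=cv2.resize(im2,(330,288),interpolation=cv2.INTER_CUBIC)
cv2.imwrite("pics/w2.png",o)
```

```text
(no output)
```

View pics/w2.png

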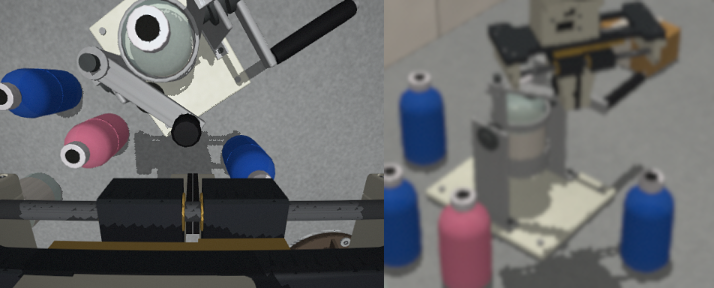

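Emit:
send_rows(increments=[[[0.03, 0.06, 0, -0.1], [0.07, 0.06, 0, -0.2], [0.11, 0.05, 0, -0.3], [0.145, 0.03, 0, -0.393], [0.145, 0.03, 0, -0.393]]], jaw=0.14)

```text
clock: 4.42
tool_pos: [0.4776, 0.0718, 0.2302]
orientation: [-179.8, -0.0, -66.0]
force: [-0.5, -0.7, -0.4]
opening: 0.0123
gripper_force: 0.0
```

Run:
```python
from h import *
from plant import ctrl
o=ctrl.get_obs();print(o["tool_pos"],o["orientation"],o["opening"])
def hand(B,d):
    B=np.radians(B);return np.array([.5618,.0765])+.08*np.array([-np.sin(B),-np.cos(B)])-d*np.array([np.cos(B),-np.sin(B)])
p0=np.array([.4765,.0717])
for B in np.r_[66,np.linspace(66,0,13)[1:]]:
    print(B,((hand(B,.018)-p0)/.2).round(3),np.round(np.radians(66-B)/1.5,3))
```

```text
[0.47758858 0.07178185 0.23020001] [-1.79843720e+02 -1.86613688e-03 -6.60138804e+01] 0.01233062799052856
66.0 [ 0.024 -0.056] 0.0
60.5 [ 0.034 -0.095] 0.064
55.0 [ 0.047 -0.132] 0.128
49.5 [ 0.064 -0.167] 0.192
44.0 [ 0.084 -0.201] 0.256
38.5 [ 0.107 -0.233] 0.32
33.0 [ 0.133 -0.262] 0.384
27.5 [ 0.162 -0.289] 0.448
22.0 [ 0.193 -0.313] 0.512
16.5 [ 0.227 -0.334] 0.576
11.0 [ 0.262 -0.351] 0.64
5.5 [ 0.299 -0.366] 0.704
0.0 [ 0.336 -0.376] 0.768
```

Emit:
send_rows(increments=[[[0.024, -0.056, 0, 0], [0.034, -0.095, 0, 0.064], [0.047, -0.132, 0, 0.128], [0.064, -0.167, 0, 0.192], [0.084, -0.201, 0, 0.256], [0.107, -0.233, 0, 0.32], [0.133, -0.262, 0, 0.384], [0.162, -0.289, 0, 0.448], [0.193, -0.313, 0, 0.512], [0.227, -0.334, 0, 0.576], [0.262, -0.351, 0, 0.64], [0.262, -0.351, 0, 0.64]]])

```text
clock: 5.92
tool_pos: [0.5292, 0.0011, 0.2289]
orientation: [-180.0, -0.0, -11.0]
force: [0.2, 0.6, -0.1]
opening: 0.0123
gripper_force: 0.0
```

Run:
```python
from plant import ctrl
import cv2
from h import *
k=ctrl.calibration("wrist");print(ctrl.get_obs()["tool_pos"])
im=ctrl.snapshot("wrist")[:,:,::-1]
cv2.imwrite("pics/w3.png",im)
s=[.5625,.0315,.0152]
for b in(0,.1,.2):print(b,proj(k,toworld(s,knob(b)+[0,0,.013])).round(0))
```

```text
[0.52918969 0.0010699  0.22891912]
0 [[201. 250.]]
0.1 [[217. 253.]]
0.2 [[231. 254.]]
```

View pics/w3.png

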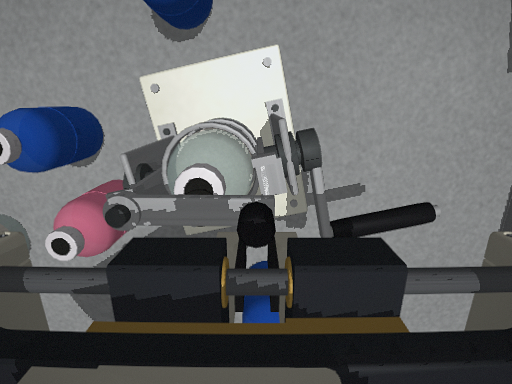

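Emit:
send_rows(increments=[[[0.02, -0.008, 0, 0.032], [0.037, -0.015, 0, 0.064], [0.055, -0.02, 0, 0.096], [0.074, -0.025, 0, 0.128], [0.084, -0.025, 0, 0.128], [0.084, -0.025, 0, 0.128]]])

```text
clock: 6.72
tool_pos: [0.5454, -0.0035, 0.2285]
orientation: [180.0, 0.0, -0.1]
force: [-2.2, -0.9, 0.1]
opening: 0.0121
gripper_force: 0.6
```

Emit:
send_rows(increments=[[[0.01, 0, 0, 0], [0.02, 0, 0, 0], [0.02, 0, 0, 0]]])

```text
clock: 7.1
tool_pos: [0.5494, -0.0036, 0.2285]
orientation: [180.0, 0.0, -0.0]
force: [-4.7, -0.2, 2.7]
opening: 0.0126
gripper_force: 2.2
```

Emit:
send_rows(increments=[[[0.005, 0, 0, 0], [0.01, 0, 0, 0], [0.01, 0, 0, 0]]])

```text
clock: 7.48
tool_pos: [0.5517, -0.0035, 0.2286]
orientation: [180.0, 0.0, -0.0]
force: [-4.8, -1.1, 2.6]
opening: 0.0123
gripper_force: 2.2
```

Run:
```python
from plant import ctrl
import cv2
from h import *
k=ctrl.calibration("wrist");o=ctrl.get_obs();print(o["tool_pos"],o["force"])
im=ctrl.snapshot("wrist")[:,:,::-1]
cv2.imwrite("pics/w4.png",im)
s=[.5625,.0315,.0152]
for b in(-.05,0,.1,.2):print(b,proj(k,toworld(s,knob(b)+[0,0,.013])).round(0))
```

```text
[ 0.5516623  -0.00351125  0.22855089] [-4.8461662  -1.12425277  2.61131153]
-0.05 [[237. 254.]]
0 [[244. 254.]]
0.1 [[258. 254.]]
0.2 [[271. 252.]]
```

View pics/w4.png

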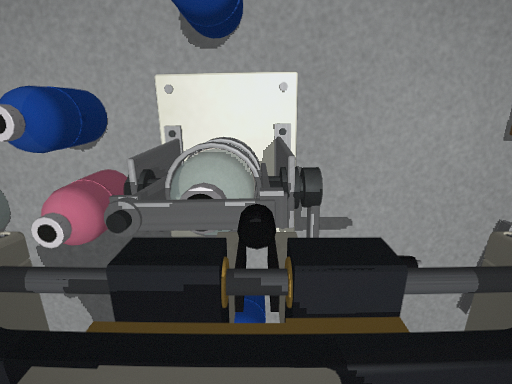

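Emit:
send_rows(increments=[[[0.005, 0, 0, 0], [0.01, 0, 0, 0], [0.01, 0, 0, 0]]])

```text
clock: 7.9
tool_pos: [0.5537, -0.0035, 0.2286]
orientation: [-180.0, -0.0, -0.0]
force: [-4.1, 1.0, 2.5]
opening: 0.0123
gripper_force: 2.2
```

Emit:
send_rows(increments=[[[0.005, 0, 0, 0], [0.01, 0, 0, 0], [0.01, 0, 0, 0]]])

```text
clock: 8.28
tool_pos: [0.5557, -0.0035, 0.2285]
orientation: [-180.0, -0.0, -0.0]
force: [-5.7, -0.2, 3.0]
opening: 0.0118
gripper_force: 2.2
```

Run:
```python
from plant import ctrl
import cv2
from h import *
k=ctrl.calibration("wrist");print(k["eye"],k["attitude"])
im=ctrl.snapshot("wrist")[:,:,::-1]
cv2.imwrite("pics/w5.png",im)
for t in("bar_knob","crank_grip","seat","stand"):print(t,[(np.round(d["pixel"],0),round(d["conf"],2)) for d in ctrl.spot_point(t,"wrist")])
s=[.5625,.0315,.0152]
P=dict(c11=[.105,.085,.014],c1m=[.105,-.085,.014],pin=[0,.045,.222],knobtop=knob(0)+[0,0,.013],knob=knob(0),knobbase=knob(0)-[0,0,.016],upr=[.03,-.069,.163],upl=[.03,.069,.163])
for n,p in P.items():print(n,proj(k,toworld(s,p)).round(0))
cv2.imwrite("pics/z5.png",cv2.resize(im[50:270,90:370],None,fx=2.7,fy=2.7,interpolation=cv2.INTER_CUBIC))
```

```text
[ 0.63495493 -0.00483322  0.38647286] [-1.70635331e+01  7.07838095e-02 -9.00818302e+01]
bar_knob [(array([228., 258.]), 0.73)]
crank_grip []
seat []
stand [(array([162., 232.]), 0.86)]
c11 [[ 78. 153.]]
c1m [[ 74. 297.]]
pin [[231. 123.]]
knobtop [[251. 254.]]
knob [[240. 255.]]
knobbase [[228. 255.]]
upr [[161. 299.]]
upl [[164. 119.]]
```

View pics/z5.png

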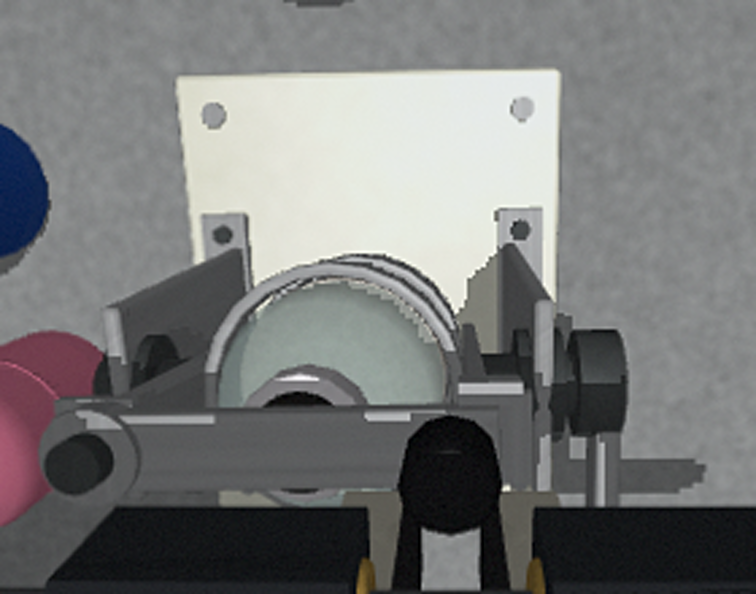

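Emit:
send_rows(increments=[[[-0.1, 0, 0, 0], [-0.1, 0, 0.25, 0], [-0.1, 0, 0.5, 0], [-0.16, -0.1, 0.5, -0.12], [-0.22, -0.2, 0.5, -0.24], [-0.28, -0.3, 0.5, -0.36], [-0.33, -0.4, 0.5, -0.48], [-0.33, -0.517, 0.5, -0.6], [-0.33, -0.517, 0.5, -0.72], [-0.33, -0.517, 0.5, -0.84], [-0.33, -0.517, 0.5, -0.94]]])

```text
clock: 9.9
tool_pos: [0.4909, -0.1069, 0.3289]
orientation: [-179.8, -0.0, -81.1]
force: [-0.3, -0.3, -1.3]
opening: 0.0125
gripper_force: 0.0
```

Emit:
send_rows(increments=[[[0, 0, -0.1, -0.096], [0, 0, -0.15, -0.096], [0, 0, -0.15, -0.096], [0, 0, -0.15, -0.096]]], jaw=1)

```text
clock: 10.4
tool_pos: [0.4902, -0.1069, 0.2992]
orientation: [-179.9, -0.0, -88.9]
force: [-0.1, -0.6, -0.1]
opening: 0.0467
gripper_force: 0.0
```

Run:
```python
from plant import ctrl
import cv2
from h import *
k=ctrl.calibration("wrist");o=ctrl.get_obs();print(o["tool_pos"],o["orientation"],o["force"],o["opening"])
a=ctrl.snapshot("wrist")[:,:,::-1]; b=ctrl.snapshot("side")[:,:,::-1][150:290,170:330]
c=np.zeros((384,512+256,3),np.uint8);c[:,:512]=a;c[:224,512:]=cv2.resize(b,(256,224))
cv2.imwrite("pics/w6.png",c)
s=[.5625,.0315,.0152]
for q in(0,.1,.15):print(proj(k,toworld(s,np.r_[[grip(q)],[grip(q)+[0,.044,0]],[grip(q)-[0,.044,0]]])).round(0).tolist())
for t in("crank_grip",):print(t,[(np.round(d["pixel"],0),round(d["conf"],2)) for d in ctrl.spot_point(t,"wrist")])
```

```text
[ 0.49023151 -0.10690033  0.29923309] [-1.79930987e+02 -1.31685280e-02 -8.89426114e+01] [-0.07669626 -0.59561457 -0.07415147] 0.046691642395814664
[[187.0, 257.0], [224.0, 257.0], [146.0, 257.0]]
[[189.0, 257.0], [227.0, 257.0], [147.0, 257.0]]
[[190.0, 256.0], [228.0, 256.0], [148.0, 256.0]]
crank_grip [(array([189., 252.]), 0.81)]
```

View pics/w6.png

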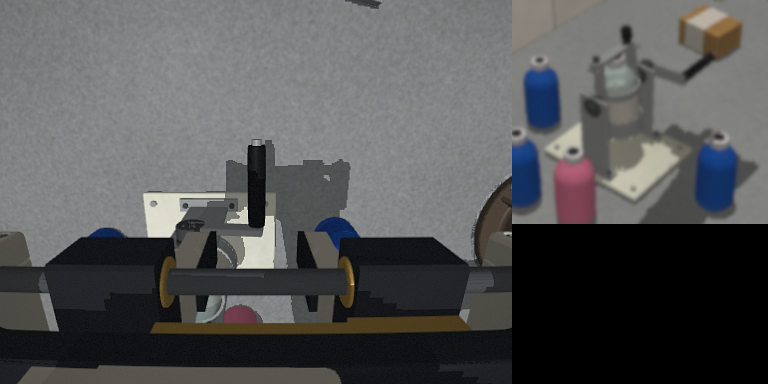

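Emit:
send_rows(increments=[[[0, 0, -0.2, 0], [0, 0, -0.45, 0], [0, 0, -0.65, 0], [0, 0, -0.78, 0], [0, 0, -0.825, 0], [0, 0, -0.825, 0]]], jaw=1)

```text
clock: 11.3
tool_pos: [0.49, -0.1069, 0.1339]
orientation: [-180.0, -0.0, -89.0]
force: [-1.0, -0.3, 0.4]
opening: 0.0879
gripper_force: 0.0
```

Emit:
send_rows(increments=[[[0, 0, 0, 0], [0, 0, 0, 0], [0, 0, 0, 0], [0, 0, 0, 0], [0, 0, 0, 0], [0, 0, 0, 0]]], jaw=0)

```text
clock: 12.05
tool_pos: [0.4897, -0.1069, 0.1336]
orientation: [180.0, -0.0, -89.1]
force: [-0.4, -0.2, -1.0]
opening: 0.0334
gripper_force: 0.0
```

Now finish closing, then press gently down to the upright stop.

Emit:
send_rows(increments=[[[0, 0, 0, 0], [0, 0, 0, 0], [0, 0, 0, 0], [0, 0, 0, 0]]], jaw=0)

```text
clock: 12.55
tool_pos: [0.4907, -0.1068, 0.1338]
orientation: [-179.9, -0.0, -89.0]
force: [6.4, -0.2, -2.9]
opening: 0.0181
gripper_force: 30.0
```

Emit:
send_rows(increments=[[[0, 0, -0.01, 0], [0, 0, -0.02, 0], [0, 0, -0.025, 0], [0, 0, -0.025, 0]]])

```text
clock: 13.05
tool_pos: [0.4904, -0.1068, 0.1288]
orientation: [-179.9, -0.0, -89.0]
force: [4.8, -0.5, 2.3]
opening: 0.0181
gripper_force: 30.0
```

Emit:
send_rows(increments=[[[0, 0, -0.01, 0], [0, 0, -0.015, 0], [0, 0, -0.015, 0]]])

```text
clock: 13.42
tool_pos: [0.4904, -0.1069, 0.1262]
orientation: [-179.9, -0.0, -89.0]
force: [4.0, -0.7, 7.7]
opening: 0.0178
gripper_force: 30.0
```

Emit:
send_rows(increments=[[[0, 0, -0.01, 0], [0, 0, -0.01, 0]]])

```text
clock: 13.68
tool_pos: [0.4906, -0.1069, 0.1257]
orientation: [-179.9, -0.0, -89.0]
force: [-0.9, 1.2, 20.8]
opening: 0.0178
gripper_force: 30.0
```

Run:
```python
import numpy as np
w=np.r_[.5,.8,np.ones(22),.8,.5];a=np.pi*np.cumsum(w)/w.sum()
P=np.c_[.4903+.075*(1-np.cos(a)),-.107+.002*(1-np.cos(a))/2,.1262+.075*np.sin(a)]
st=np.array([.4897,-.107,.1236])
for i,j in((0,12),(12,24),(24,26)):
    print("fwd",[[*((p-st)/.2).round(3).tolist(),0] for p in P[i:j]]);st=st+((P[j-1]-st)/.2).round(3)*.2
print(st)
```

```text
fwd [[0.004, 0.0, 0.037, 0], [0.008, 0.0, 0.075, 0], [0.019, 0.0, 0.122, 0], [0.036, 0.0, 0.166, 0], [0.058, 0.001, 0.209, 0], [0.086, 0.001, 0.248, 0], [0.118, 0.002, 0.283, 0], [0.154, 0.002, 0.314, 0], [0.195, 0.003, 0.34, 0], [0.238, 0.003, 0.361, 0], [0.283, 0.004, 0.376, 0], [0.33, 0.004, 0.385, 0]]
fwd [[0.048, 0.001, 0.003, 0], [0.096, 0.002, -0.0, 0], [0.143, 0.002, -0.009, 0], [0.188, 0.003, -0.024, 0], [0.231, 0.003, -0.045, 0], [0.272, 0.004, -0.071, 0], [0.308, 0.004, -0.102, 0], [0.34, 0.005, -0.137, 0], [0.368, 0.005, -0.176, 0], [0.39, 0.006, -0.219, 0], [0.407, 0.006, -0.263, 0], [0.418, 0.006, -0.31, 0]]
fwd [[0.004, -0.0, -0.038, 0], [0.005, 0.0, -0.062, 0]]
[ 0.6403 -0.105   0.1262]
```

Emit:
send_rows(increments=[[[0.004, 0, 0.037, 0], [0.008, 0, 0.075, 0], [0.019, 0, 0.122, 0], [0.036, 0, 0.166, 0], [0.058, 0.001, 0.209, 0], [0.086, 0.001, 0.248, 0], [0.118, 0.002, 0.283, 0], [0.154, 0.002, 0.314, 0], [0.195, 0.003, 0.34, 0], [0.238, 0.003, 0.361, 0], [0.283, 0.004, 0.376, 0], [0.33, 0.004, 0.385, 0]]])

```text
clock: 15.18
tool_pos: [0.5543, -0.1058, 0.2007]
orientation: [179.8, 0.0, -89.1]
force: [-7.5, 1.7, -2.3]
opening: 0.0183
gripper_force: 30.0
```

Emit:
send_rows(increments=[[[0.048, 0.001, 0.003, 0], [0.096, 0.002, 0, 0], [0.143, 0.002, -0.009, 0], [0.188, 0.003, -0.024, 0], [0.231, 0.003, -0.045, 0], [0.272, 0.004, -0.071, 0], [0.308, 0.004, -0.102, 0], [0.34, 0.005, -0.137, 0], [0.368, 0.005, -0.176, 0], [0.39, 0.006, -0.219, 0], [0.407, 0.006, -0.263, 0], [0.418, 0.006, -0.31, 0]]])

```text
clock: 16.68
tool_pos: [0.6395, -0.1044, 0.1397]
orientation: [-180.0, 0.0, -89.0]
force: [-7.2, 3.6, 4.6]
opening: 0.0181
gripper_force: 30.0
```

Emit:
send_rows(increments=[[[0.004, 0, -0.038, 0], [0.005, 0, -0.062, 0], [0.005, 0, -0.062, 0]]])

```text
clock: 17.05
tool_pos: [0.6406, -0.1044, 0.1269]
orientation: [-180.0, 0.0, -89.0]
force: [-2.9, 3.1, -1.7]
opening: 0.0182
gripper_force: 30.0
```

Press to the stop, then hold while looking.

Emit:
send_rows(increments=[[[0, 0, -0.01, 0], [0, 0, -0.015, 0], [0, 0, -0.015, 0]]])

```text
clock: 17.42
tool_pos: [0.6408, -0.1044, 0.126]
orientation: [-179.9, -0.0, -89.0]
force: [-8.9, 5.4, 13.1]
opening: 0.018
gripper_force: 30.0
```

Run:
```python
from plant import ctrl
import cv2
from h import *
b=ctrl.snapshot("side")[:,:,::-1][140:290,170:330];a=ctrl.snapshot("scene")[:,:,::-1][120:280,180:340]
cv2.imwrite("pics/inv.png",np.hstack([cv2.resize(a,(390,390),interpolation=2),cv2.resize(b,(390,390),interpolation=2)]))
```

View pics/inv.png

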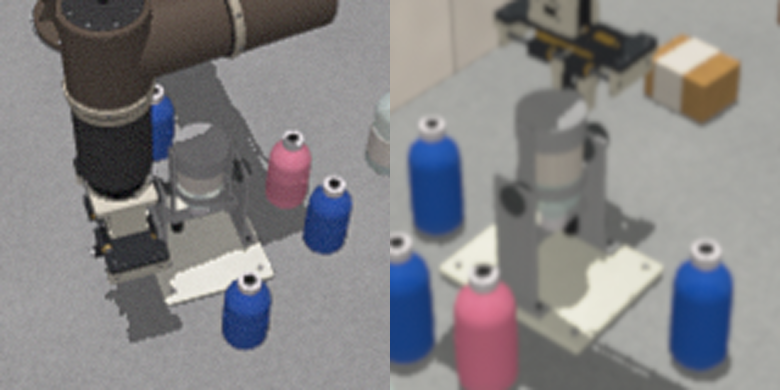

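Emit:
send_rows(increments=[[[0, 0, -0.005, 0], [0, 0, -0.005, 0], [0, 0, -0.005, 0], [0, 0, -0.005, 0], [0, 0, -0.005, 0], [0, 0, -0.005, 0], [0, 0, -0.005, 0], [0, 0, -0.005, 0], [0, 0, -0.005, 0], [0, 0, -0.005, 0], [0, 0, -0.005, 0], [0, 0, -0.005, 0]]])

```text
clock: 19.02
tool_pos: [0.6408, -0.1044, 0.1259]
orientation: [-179.9, -0.0, -89.0]
force: [-11.1, 6.3, 17.7]
opening: 0.0177
gripper_force: 30.0
```

Emit:
send_rows(increments=[[[0, 0, 0, 0], [0, 0, 0, 0], [0, 0, 0, 0], [0, 0, 0, 0], [0, 0, 0, 0], [0, 0, 0, 0], [0, 0, 0, 0], [0, 0, 0, 0], [0, 0, 0, 0], [0, 0, 0, 0]]])

```text
clock: 20.27
tool_pos: [0.6409, -0.1044, 0.1259]
orientation: [-179.9, -0.0, -89.0]
force: [-11.2, 7.4, 17.9]
opening: 0.0184
gripper_force: 30.0
```

Run:
```python
import numpy as np
w=np.r_[.5,.8,np.ones(22),.8,.5];a=np.pi-np.pi*np.cumsum(w)/w.sum()
P=np.c_[.4900+.075*(1-np.cos(a)),-.107+.002*(1-np.cos(a))/2,.1262+.075*np.sin(a)]
st=np.array([.6403,-.105,.1222])
for i,j in((0,12),(12,24),(24,26)):
    print("back",[[*((p-st)/.2).round(3).tolist(),0] for p in P[i:j]]);st=st+((P[j-1]-st)/.2).round(3)*.2
print(st)
```

```text
back [[-0.002, -0.0, 0.044, 0], [-0.007, -0.0, 0.082, 0], [-0.018, -0.0, 0.129, 0], [-0.034, -0.0, 0.173, 0], [-0.057, -0.001, 0.216, 0], [-0.084, -0.001, 0.255, 0], [-0.116, -0.002, 0.29, 0], [-0.153, -0.002, 0.321, 0], [-0.193, -0.003, 0.347, 0], [-0.236, -0.003, 0.368, 0], [-0.282, -0.004, 0.383, 0], [-0.329, -0.004, 0.392, 0]]
back [[-0.048, -0.001, 0.003, 0], [-0.095, -0.002, -0.0, 0], [-0.142, -0.002, -0.009, 0], [-0.188, -0.003, -0.024, 0], [-0.231, -0.003, -0.045, 0], [-0.271, -0.004, -0.071, 0], [-0.308, -0.004, -0.102, 0], [-0.34, -0.005, -0.137, 0], [-0.367, -0.005, -0.176, 0], [-0.39, -0.006, -0.219, 0], [-0.406, -0.006, -0.263, 0], [-0.417, -0.006, -0.31, 0]]
back [[-0.005, 0.0, -0.038, 0], [-0.005, 0.0, -0.062, 0]]
[ 0.4901 -0.107   0.1262]
```

Emit:
send_rows(increments=[[[-0.002, 0, 0.044, 0], [-0.007, 0, 0.082, 0], [-0.018, 0, 0.129, 0], [-0.034, 0, 0.173, 0], [-0.057, -0.001, 0.216, 0], [-0.084, -0.001, 0.255, 0], [-0.116, -0.002, 0.29, 0], [-0.153, -0.002, 0.321, 0], [-0.193, -0.003, 0.347, 0], [-0.236, -0.003, 0.368, 0], [-0.282, -0.004, 0.383, 0], [-0.329, -0.004, 0.392, 0]]])

```text
clock: 21.78
tool_pos: [0.5744, -0.1055, 0.2011]
orientation: [-179.9, 0.0, -89.1]
force: [2.3, 3.9, -6.0]
opening: 0.0182
gripper_force: 30.0
```

Emit:
send_rows(increments=[[[-0.048, -0.001, 0.003, 0], [-0.095, -0.002, 0, 0], [-0.142, -0.002, -0.009, 0], [-0.188, -0.003, -0.024, 0], [-0.231, -0.003, -0.045, 0], [-0.271, -0.004, -0.071, 0], [-0.308, -0.004, -0.102, 0], [-0.34, -0.005, -0.137, 0], [-0.367, -0.005, -0.176, 0], [-0.39, -0.006, -0.219, 0], [-0.406, -0.006, -0.263, 0], [-0.417, -0.006, -0.31, 0]]])

```text
clock: 23.28
tool_pos: [0.4918, -0.107, 0.14]
orientation: [-179.8, -0.0, -89.0]
force: [-0.6, 5.4, 3.0]
opening: 0.0185
gripper_force: 30.0
```

Emit:
send_rows(increments=[[[-0.005, 0, -0.038, 0], [-0.005, 0, -0.062, 0], [-0.005, 0, -0.077, 0], [-0.005, 0, -0.077, 0]]])

```text
clock: 23.78
tool_pos: [0.4908, -0.107, 0.1259]
orientation: [-179.8, -0.0, -89.0]
force: [-5.6, 7.5, 15.3]
opening: 0.0182
gripper_force: 30.0
```

Emit:
send_rows(increments=[[[0, 0, -0.004, 0], [0, 0, -0.004, 0]]])

```text
clock: 24.02
tool_pos: [0.4908, -0.1071, 0.1257]
orientation: [-179.8, -0.0, -89.0]
force: [-8.7, 8.1, 21.3]
opening: 0.0184
gripper_force: 30.0
```

Emit:
send_rows(increments=[[[0, 0, 0, 0], [0, 0, 0, 0], [0, 0, 0, 0], [0, 0, 0, 0], [0, 0, 0, 0], [0, 0, 0, 0], [0, 0, 0, 0]]], jaw=1)

```text
clock: 24.9
tool_pos: [0.4901, -0.1069, 0.1223]
orientation: [180.0, -0.0, -89.1]
force: [-0.3, 0.4, -1.1]
opening: 0.0826
gripper_force: 0.0
```

Emit:
send_rows(increments=[[[0, 0, 0.15, 0], [0, 0, 0.4, 0], [0, 0, 0.65, 0], [0, 0, 0.9, 0], [0, -0.25, 0.95, 0], [0, -0.5, 0.95, 0], [0, -0.8, 0.95, 0], [0, -0.8, 0.95, 0]]])

```text
clock: 25.9
tool_pos: [0.4893, -0.2701, 0.3115]
orientation: [179.9, -0.0, -89.3]
force: [0.2, 0.8, -1.0]
opening: 0.0877
gripper_force: 0.0
```

Run:
```python
from plant import ctrl
import cv2
from h import *
b=ctrl.snapshot("side")[:,:,::-1][140:290,170:330];a=ctrl.snapshot("scene")[:,:,::-1][120:280,180:340]
cv2.imwrite("pics/fin.png",np.hstack([cv2.resize(a,(390,390),interpolation=2),cv2.resize(b,(390,390),interpolation=2)]))
s=[.5625,.0315,.0152]
for c in("scene","side"):
    k=ctrl.calibration(c)
    for t,p in(("crank_grip",grip(0)),("bar_knob",knob(0))):print(c,t,proj(k,toworld(s,p)).round(1),[(np.round(d["pixel"],1),round(d["conf"],2)) for d in ctrl.spot_point(t,c)][:2])
```

```text
scene crank_grip [[186.4 219.3]] [(array([188.4, 221.5]), 0.92)]
scene bar_knob [[178.2 251.6]] [(array([180.1, 250.8]), 0.64)]
side crank_grip [[194.3 285.9]] [(array([191.2, 284.3]), 0.88)]
side bar_knob [[172.4 244.1]] [(array([174.3, 240.5]), 0.63)]
```

View pics/fin.png

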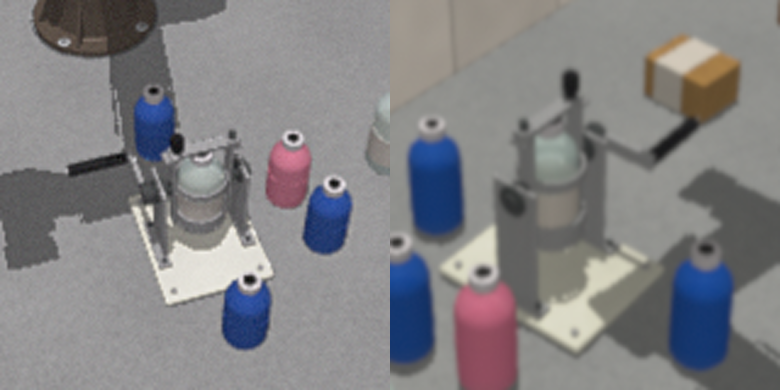

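```bash
python3 -c "
from plant import ctrl
print(ctrl.close_job())"
```

```text
the job is handed in; nothing more can be done
None
```

The job is done and handed in at about 26 s: bar shut, bottle turned over to its stop in about 3.3 s, held upside down for about 3 s and turned back upright in about 3.3 s with the bar still shut. While I was shutting the bar, the carrier tipped a few degrees, and I set it back against its upright stop with the crank before turning the bottle.

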